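Close, tip over and tray the tall cartons

TASK

Get the standing cartons (two or three) ready for collection: first press every lid fully home while all the cartons stand upright; then tip each one over away from its address label by pushing high up on the labelled side, so that it lies with the label facing up, and set it flat in the grey tray, all side by side, label still up and lid still home. Never lift a carton while it is upright, and leave the tape roll and the stack of forms where they are.

Things in the scene. Friction and masses are not known exactly. Their poses are not given: they have to be found in the camera images.
- carton_a: tall two-piece shipping carton of brown card, 52 x 52 mm in plan and 170 mm tall with the lid home (base 125 mm, lid 45 mm), about 0.34 kg, standing on the bench; may be absent. Origin: centre of its underside; z runs up from the bottom to the lid, and a white paper address label is stuck on the -x side of the base. At the start that labelled side faces roughly towards the robot. Plain card on all other sides.
- carton_a_mid (a point): the middle of that carton, on its long axis 85 mm above the underside (half its length with the lid home), close to its balance point
- lid_a (a joint): how far the lid of carton_a stands up off its base, in m: 0 = fully home (lid edge meets the base), up to 0.022. The lid slides on a snug white inner neck along the carton's long axis and cannot come off or turn; friction of about 6 N holds it wherever it is, and pushing down on its top with more than that moves it. At the start it stands 10 to 18 mm up
- lid_a_top (a point): centre of the top face (52 x 52 mm) of the lid of carton_a
- carton_b: tall two-piece shipping carton of brown card, 52 x 52 mm in plan and 185 mm tall with the lid home (base 140 mm, lid 45 mm), about 0.34 kg, standing on the bench; may be absent. Origin: centre of its underside; z runs up from the bottom to the lid, and a white paper address label is stuck on the -x side of the base. At the start that labelled side faces roughly towards the robot. Plain card on all other sides.
- carton_b_mid (a point): the middle of that carton, on its long axis 92.5 mm above the underside (half its length with the lid home), close to its balance point
- lid_b (a joint): how far the lid of carton_b stands up off its base, in m: 0 = fully home (lid edge meets the base), up to 0.022. The lid slides on a snug white inner neck along the carton's long axis and cannot come off or turn; friction of about 6 N holds it wherever it is, and pushing down on its top with more than that moves it. At the start it stands 10 to 18 mm up
- lid_b_top (a point): centre of the top face (52 x 52 mm) of the lid of carton_b
- carton_c: tall two-piece shipping carton of brown card, 52 x 52 mm in plan and 200 mm tall with the lid home (base 155 mm, lid 45 mm), about 0.34 kg, standing on the bench; may be absent. Origin: centre of its underside; z runs up from the bottom to the lid, and a white paper address label is stuck on the -x side of the base. At the start that labelled side faces roughly towards the robot. Plain card on all other sides.
- carton_c_mid (a point): the middle of that carton, on its long axis 100 mm above the underside (half its length with the lid home), close to its balance point
- lid_c (a joint): how far the lid of carton_c stands up off its base, in m: 0 = fully home (lid edge meets the base), up to 0.022. The lid slides on a snug white inner neck along the carton's long axis and cannot come off or turn; friction of about 6 N holds it wherever it is, and pushing down on its top with more than that moves it. At the start it stands 10 to 18 mm up
- lid_c_top (a point): centre of the top face (52 x 52 mm) of the lid of carton_c
- tray: grey plastic outgoing tray, loose on the bench, about 1.2 kg (no need to move it), 250 (x) x 270 (y) mm outside, 238 x 258 mm inside; floor 6 mm thick, low rim 6 mm thick whose top is 20 mm above the bench. Origin: centre of its underside, z up. Three cartons lie in it side by side with their lengths along the tray's x and 80 mm between centres
- tape_roll: bystander: roll of packing tape lying flat, 100 mm across, 48 mm tall; origin centre of its underside
- form_stack: bystander: stack of paper forms, 130 x 90 x 25 mm; origin centre of its underside
Things that resemble listed ones, but are neither listed nor needed, are in the scene too. Leave any turquoise or yellow look-alike of the carton_c alone.

How it is judged:
By the outcome, as a careful person would: the job done as asked, in the order asked, and still so for the second after the job is handed in, with the robot touching nothing.
Of carton_a, carton_b, carton_c only 2 to 3 are there at a start; the rules pass over those that are not, and their reading is None.
At some moment in a run one of tray may be knocked a few centimetres aside while the robot is not near it.
Once in a run the grip may slacken for a moment while it holds something.
It also fails if it takes over 210 s, if anything falls off the work surface, if the arm or the gripper's body presses on something with over 40 N, if the wrist force passes 120 N, or if a joint passes its speed limit or range.

ROBOT

A 6-joint arm with a two-finger parallel gripper is mounted at the origin on the work surface. World frame = base frame: x ahead of the robot, y to its left, z up, the work surface at z = 0. Lengths are in m, angles in rad, forces in N, time in s.
With the tool pointing down it reaches from about 0.375 to 0.9 m from the base axis. Payload 3.1 kg.
Tool frame: the origin (TCP) lies on the centre line of the jaws, within the pads' length; the fingertips stand robot.nose_length ahead of it and the grasp point (between the pads) lies 6 mm ahead of it (robot.nose_length is the distance from the TCP to the fingertips, in m); z points along the fingers, y is the line along which they close (so a half turn about z gives the same grasp; the last joint's range is limited). The gripper opens to 87 mm and grips with 3 to 60 N. Pads are 19 mm wide; open, the fingers measure 117 mm over their backs; the gripper's body (75 mm by 190 mm) begins 51 mm behind the grasp point.
Start: joints at [1.147, 0.527, 1.433, -0, 1.181, -0.178], TCP at [0.151, 0.606, 0.248] pointing down, gripper open.
Joint ranges: [-3.08, 3.08], [-0.75, 2.2], [0.22, 2.44], [-1.43, 4.57], [0, 2.65], [-2.85, 2.85]. Speed limits (rad/s): [2.79, 2.79, 3.14, 3.14, 3.14, 3.14].

INTERFACE

Orientations are given as a unit quaternion [x, y, z, w].
In Python, from rig import robot gives the robot as it stands.
- The arm moves only by the shell command python3 -m crank 'ROWS' [FORCE]. ROWS is JSON, one flat list of numbers, 7 for each row, row after row: the shift along the tool's x, y, z in mm, then the turn, a rotation vector about the tool's x, y, z in degrees, then the closure in counts, from 0 (fully open) to 255 (shut). In form: [x, y, z, ax, ay, az, fingers, x, y, z, ax, ay, az, fingers, ...]. A call has exactly 5 rows; each row is the pose to reach, as a shift and turn from the pose commanded when the call began, along the tool's axes at that moment; what a row does not reach only later rows make up. A row lasts 1/12 s, in which the tool goes at most 41.7 mm and 7.16 degrees, less where a joint would pass 70% of its speed; a pose out of reach is approached as far as the arm can. A call with a gripper value outside its range is refused whole. The fingers move at their own pace and stop on an object; FORCE is the grip in N (left out, the last holds). Time passes only in rows, so rows that repeat a pose let the fingers close, or fill a call up. It gives the time, the measured TCP pose, the force, the opening and the grip force at its end, in the units of the state.
- robot.get_obs(): the state, without advancing time (a new reading comes with each control period).
- robot.camera(name): name is "scene" or "top" or "wrist"; returns a dict with "pixels" (480x640x3 uint8, red, green, blue), "intrinsics" (3x3 intrinsics, pixels), "extrinsics" (4x4, takes a point from camera to world coordinates); the wrist camera has in their place "mount" (4x4, takes a point from camera to tool coordinates, whose origin is the TCP and whose axes are the flange's). Camera axes: x right, y down, z forward; pixel columns grow to the right and rows downward; lengths in m; the calibration is good to about 2 mm. A picture is of the moment at which its call begins: read the wrist's pose just before it. There is no depth.
- robot.hand_in(): hands the job in; it is judged then, once.
The state is a dict: "time": time; "q": joint angles; "joint_velocities": joint speeds; "joint_torque": joint torques, N m; "position": TCP position; "tool_rot": TCP orientation; "ft_force": force on the tool from outside, world axes, zero at the start; "moment": the same for the moment, N m; "grip_width": finger opening in m; "grip_force": force on a finger pad.
Only numpy, scipy, OpenCV 4.12 (cv2) and the standard library are available. Lean on these libraries where they do the work, as an engineer would, in place of code of your own. Each camera call takes 0.05 s, during which the arm holds its last target. There are 200 camera calls.

## Working session

There is one attempt and no reset: what is moved stays moved. The work goes in short steps, Python scripts to look and compute and a shell command to move; the robot and the scene stay as the last step left them, time stands still between calls to the robot, and variables do not carry over. Pictures are saved under pics/ and viewed, at most 14 in all, crops included, and the job is handed in when it is done.

```bash
ls; mkdir -p pics
cat > h.py <<'E'
import numpy as np, cv2, json
from rig import robot
from scipy.spatial.transform import Rotation as R
def snap(name,fn):
    o=robot.get_obs(); c=robot.camera(name)
    cv2.imwrite('pics/'+fn+'.png',c['pixels'][:,:,::-1])
    K=np.array(c['intrinsics'])
    if name=='wrist':
        T=np.eye(4);T[:3,:3]=R.from_quat(o['tool_rot']).as_matrix();T[:3,3]=o['position'];E=T@np.array(c['mount'])
    else: E=np.array(c['extrinsics'])
    np.savez('pics/'+fn+'.npz',K=K,E=E); return K,E
def pt(fn,u,v,z):
    d=np.load('pics/'+fn+'.npz');K,E=d['K'],d['E']
    r=E[:3,:3]@np.linalg.inv(K)@np.array([u,v,1.]);o=E[:3,3]
    return (o+r*(z-o[2])/r[2]).round(4)
def proj(fn,p):
    d=np.load('pics/'+fn+'.npz');K,E=d['K'],d['E']
    q=K@(E[:3,:3].T@(np.array(p)-E[:3,3])); return (q[:2]/q[2]).round(1)
E
python3 - <<'E'
from h import *
for n in('scene','top'):
    K,E=snap(n,n+'0');print(n,K.round(1).tolist(),E.round(3).tolist())
o=robot.get_obs();print(o,robot.nose_length)
print(R.from_quat(o['tool_rot']).as_matrix().round(3))
E
```

```text
pics
scene [[490.3, 0.0, 325.7], [0.0, 490.3, 239.3], [0.0, 0.0, 1.0]] [[0.019, 0.698, -0.715, 1.176], [1.0, -0.025, 0.002, -0.033], [-0.017, -0.715, -0.699, 0.752], [0.0, 0.0, 0.0, 1.0]]
top [[516.3, 0.0, 324.7], [0.0, 516.3, 237.5], [0.0, 0.0, 1.0]] [[0.018, -0.998, 0.062, 0.463], [-1.0, -0.018, -0.008, -0.033], [0.009, -0.062, -0.998, 1.259], [0.0, 0.0, 0.0, 1.0]]
{'time': 0.1, 'q': array([ 1.14752847e+00,  5.28375923e-01,  1.43377580e+00, -1.12662617e-05,
        1.18145403e+00, -1.78498156e-01]), 'joint_velocities': array([-9.82438105e-04, -2.63575808e-03, -5.89944571e-03,  6.23924646e-05,
       -3.02022372e-04, -1.95030363e-03]), 'joint_torque': array([ 1.66486275e-04, -4.40985453e+01, -1.77150822e+01,  6.35054265e-02,
        5.33910154e-02, -3.40245515e-05]), 'position': array([0.15116923, 0.60579584, 0.24666728]), 'tool_rot': array([ 1.22077373e-01,  9.92520076e-01, -9.62876502e-04, -2.93330017e-04]), 'ft_force': array([0.3526779 , 0.81881554, 0.2504405 ]), 'moment': array([-0.02444219, -0.09478825, -0.03975507]), 'grip_force': 0.0, 'grip_width': 0.08742204262037978} 0.025
[[-0.97   0.242 -0.001]
 [ 0.242  0.97  -0.002]
 [ 0.    -0.002 -1.   ]]
```

View pics/scene0.png

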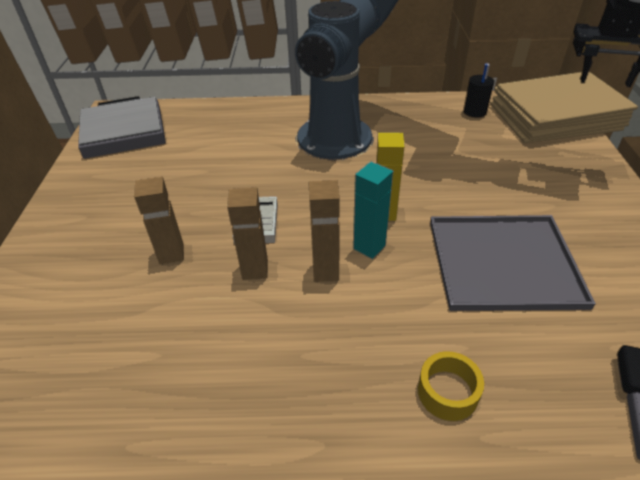

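View pics/top0.png

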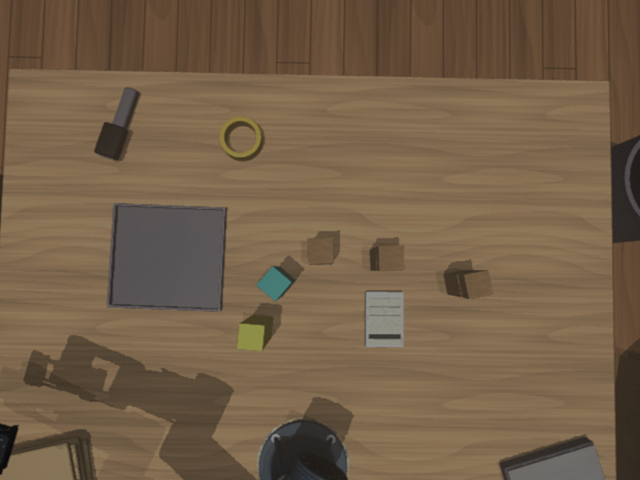

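Run:
```python
import cv2
a=cv2.imread('pics/scene0.png')[165:295,125:395]; cv2.imwrite('pics/c1.png',cv2.resize(a*1,None,fx=2.96,fy=2.96,interpolation=cv2.INTER_CUBIC))
a=cv2.imread('pics/top0.png')[220:360,230:500]; cv2.imwrite('pics/c2.png',cv2.convertScaleAbs(cv2.resize(a,None,fx=2.96,fy=2.96,interpolation=cv2.INTER_CUBIC),alpha=1.5))
```

```text
(no output)
```

View pics/c1.png

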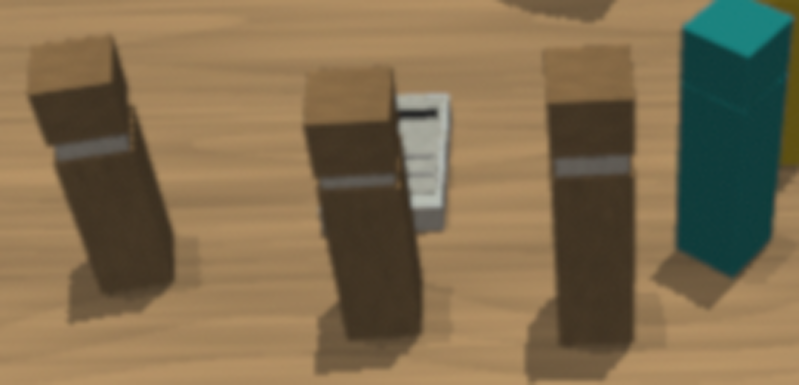

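View pics/c2.png

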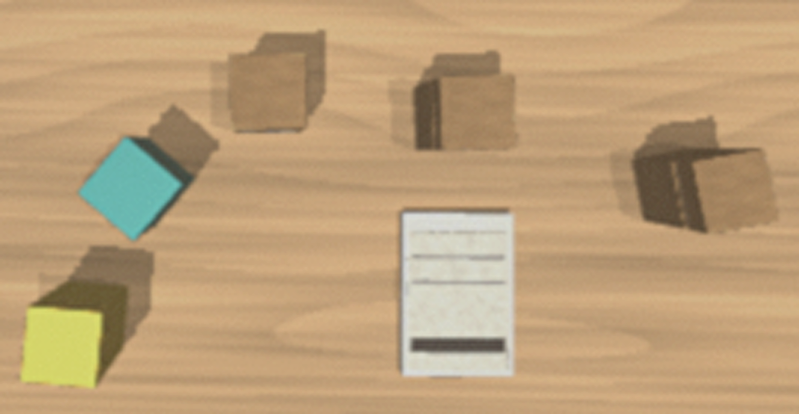

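```bash
cat >> h.py <<'E'
def height(fn,u,v,x):  # point on vertical plane x=const
    d=np.load('pics/'+fn+'.npz');K,E=d['K'],d['E']
    r=E[:3,:3]@np.linalg.inv(K)@np.array([u,v,1.]);o=E[:3,3]
    return (o+r*(x-o[0])/r[0]).round(4)
E
python3 - <<'E'
from h import *
S=lambda p:(125+p[0]/2.96,165+p[1]/2.96)
T=lambda p:(230+p[0]/2.96,220+p[1]/2.96)
C={'L':[(103,293),(175,283),(57,160),(131,150),(32,95),(124,83)],'M':[(346,339),(421,333),(320,188),(397,184),(307,124),(394,120)],'R':[(559,346),(632,345),(556,177),(630,174),(547,102),(634,99)]}
for k,p in C.items():
    b=[pt('scene0',*S(q),0) for q in p[:2]]
    print(k,[x.tolist() for x in b],[height('scene0',*S(q),b[i%2][0])[2] for i,q in enumerate(p[2:])])
    
TT={'L':[(694,161),(764,149),(779,221),(706,234)],'M':[(441,75),(515,73),(516,150),(441,150)],'R':[(228,54),(305,52),(305,130),(230,132)],'teal':[(132,137),(184,185),(134,240),(78,190)]}
for k,p in TT.items():
    for z in (.19,.21):
        q=np.array([pt('top0',*T(x),z) for x in p]);print(k,z,q.mean(0).round(3),np.linalg.norm(q-np.roll(q,1,0),axis=1).round(3),'yaw',np.degrees(np.arctan2(-(q[1]-q[0])[0],-(q[1]-q[0])[1])).round(1))
q=[pt('top0',*x,.02).tolist() for x in [(114,204),(227,207),(222,310),(108,307)]];print(q,np.mean(q,0))
for x in [(365,291),(404,291),(404,347),(365,347)]:print(pt('top0',*x,.025))
E
```

```text
L [[0.468, -0.381, 0.0], [0.46, -0.3314, 0.0]] [np.float64(0.127), np.float64(0.127), np.float64(0.1815), np.float64(0.1828)]
M [[0.5172, -0.2032, 0.0], [0.5134, -0.1519, 0.0]] [np.float64(0.1419), np.float64(0.1401), np.float64(0.1939), np.float64(0.1921)]
R [[0.5284, -0.0569, 0.0], [0.5292, -0.0071, -0.0]] [np.float64(0.1564), np.float64(0.1581), np.float64(0.2154), np.float64(0.2167)]
L 0.19 [ 0.437 -0.362  0.19 ] [0.051 0.05  0.051 0.052] yaw -10.7
L 0.21 [ 0.438 -0.355  0.21 ] [0.05  0.049 0.05  0.051] yaw -10.7
M 0.19 [ 0.49  -0.181  0.19 ] [0.053 0.052 0.054 0.053] yaw -2.5
M 0.21 [ 0.489 -0.178  0.21 ] [0.052 0.051 0.053 0.052] yaw -2.6
R 0.19 [ 0.501 -0.033  0.19 ] [0.055 0.054 0.055 0.052] yaw -2.5
R 0.21 [ 0.5   -0.033  0.21 ] [0.054 0.053 0.054 0.051] yaw -2.5
teal 0.19 [0.432 0.06  0.19 ] [0.052 0.049 0.052 0.052] yaw 41.5
teal 0.21 [0.433 0.058 0.21 ] [0.051 0.048 0.051 0.051] yaw 41.5
[[0.6113, 0.4656, 0.02], [0.6091, 0.194, 0.02], [0.3625, 0.1986, 0.02], [0.365, 0.4693, 0.02]] [0.486975 0.331875 0.02    ]
[ 0.4136 -0.141   0.025 ]
[ 0.4152 -0.234   0.025 ]
[ 0.2832 -0.235   0.025 ]
[ 0.2817 -0.1427  0.025 ]
```

```bash
cat >> h.py <<'E'
def to(x,y,z,yaw=0):
    o=robot.get_obs();M=R.from_quat(o['tool_rot']);t=np.radians(yaw)
    D=R.from_matrix(np.array([[-np.cos(t),-np.sin(t),0],[-np.sin(t),np.cos(t),0],[0,0,-1]]).T.T)
    d=M.inv().apply(np.array([x,y,z])-o['position'])*1000
    print('t%.1f'%o['time'],'pos',o['position'].round(4),'yaw %.1f'%np.degrees(np.arctan2(-M.as_matrix()[0,1],M.as_matrix()[1,1])),'d',d.round(1),'rv',(M.inv()*D).as_rotvec(degrees=True).round(1),'F',o['ft_force'].round(1),'w',round(o['grip_width'],4))
E
python3 -m crank '[0,0,-12,0,0,-4,255, 0,0,-25,0,0,-8,255, 0,0,-38,0,0,-14,255, 0,0,-50,0,0,-14,255, 0,0,-50,0,0,-14,255]' 20
python3 -m crank '[-18,-32,0,0,0,0,255, -35,-64,0,0,0,0,255, -53,-96,0,0,0,0,255, -70,-128,0,0,0,0,255, -88,-160,0,0,0,0,255]'
python3 -m crank '[-18,-32,0,0,0,0,255, -35,-64,0,0,0,0,255, -53,-96,0,0,0,0,255, -70,-128,0,0,0,0,255, -88,-160,0,0,0,0,255]'
python3 -m crank '[-18,-32,0,0,0,0,255, -35,-64,0,0,0,0,255, -53,-96,0,0,0,0,255, -70,-128,0,0,0,0,255, -88,-160,0,0,0,0,255]'
python3 -m crank '[-18,-32,0,0,0,0,255, -35,-64,0,0,0,0,255, -53,-96,0,0,0,0,255, -70,-128,0,0,0,0,255, -88,-160,0,0,0,0,255]'
python3 -c "
from h import *
to(.502,-.033,.26,0);snap('wrist','w0')"
```

```text
time: 0.52
position: [0.1519, 0.6075, 0.2998]
tool_rot: [0.0, 1.0, 0.002, 0.001]
ft_force: [0.4, 0.5, 0.8]
grip_width: 0.0616
grip_force: 0.0
time: 0.93
position: [0.2392, 0.4443, 0.2965]
tool_rot: [0.0, 1.0, -0.001, -0.001]
ft_force: [0.0, -0.1, 0.1]
grip_width: 0.028
grip_force: 0.0
time: 1.35
position: [0.3271, 0.2844, 0.2968]
tool_rot: [0.0, 1.0, -0.0, -0.001]
ft_force: [0.7, -0.1, 0.2]
grip_width: 0.0017
grip_force: 0.0
time: 1.77
position: [0.415, 0.1245, 0.2968]
tool_rot: [0.001, 1.0, 0.0, -0.001]
ft_force: [-0.0, 1.0, -0.7]
grip_width: 0.0005
grip_force: 0.0
time: 2.18
position: [0.503, -0.0354, 0.2966]
tool_rot: [0.001, 1.0, 0.0, -0.001]
ft_force: [0.7, 1.2, -0.5]
grip_width: 0.0007
grip_force: 0.0
t2.2 pos [ 0.503  -0.0354  0.2966] yaw -0.1 d [ 0.9  2.4 36.6] rv [ 0.  -0.1 -0.1] F [ 0.7  1.2 -0.5] w 0.0007
```

```bash
python3 -m crank '[-0,2,20,0,0,0,255, 0,2,40,0,0,0,255, 0,2,45,0,0,0,255, 0,2,50,0,0,0,255, 0,2,55,0,0,0,255]'
python3 -m crank '[0,0,4,0,0,0,255, 0,0,8,0,0,0,255, 0,0,12,0,0,0,255, 0,0,15,0,0,0,255, 0,0,17,0,0,0,255]'
python3 -m crank '[0,0,1,0,0,0,255, 0,0,2,0,0,0,255, 0,0,2,0,0,0,255, 0,0,2,0,0,0,255, 0,0,2,0,0,0,255]'
```

```text
time: 2.65
position: [0.5032, -0.0316, 0.2423]
tool_rot: [0.0, 1.0, -0.0, -0.0]
ft_force: [-0.0, 0.1, -0.5]
grip_width: 0.0002
grip_force: 0.0
time: 3.07
position: [0.5039, -0.0317, 0.2269]
tool_rot: [-0.0, 1.0, -0.0, 0.001]
ft_force: [-0.3, 0.1, 6.0]
grip_width: 0.0002
grip_force: 3.0
time: 3.48
position: [0.5041, -0.0317, 0.2254]
tool_rot: [-0.0, 1.0, -0.0, 0.002]
ft_force: [-2.6, 0.2, 7.6]
grip_width: 0.0008
grip_force: 3.5
```

```bash
python3 -m crank '[0,0,1,0,0,0,255, 0,0,2,0,0,0,255, 0,0,3,0,0,0,255, 0,0,4,0,0,0,255, 0,0,4,0,0,0,255]'
```

```text
time: 3.9
position: [0.5067, -0.0321, 0.2255]
tool_rot: [-0.0, 1.0, -0.001, 0.005]
ft_force: [-3.4, 1.6, 29.0]
grip_width: 0.0003
grip_force: 14.3
```

```bash
python3 -m crank '[0,0,-40,0,0,0,255, 4,-40,-40,0,0,0,255, 8,-80,-40,0,0,0,255, 14,-120,-40,0,0,0,255, 14,-147,-40,0,0,0,255]'
python3 -c "
from h import *
to(.489,-.179,.222,0)"
```

```text
time: 4.32
position: [0.4889, -0.1815, 0.2608]
tool_rot: [0.0, 1.0, -0.001, 0.001]
ft_force: [0.2, 0.6, -0.0]
grip_width: 0.0004
grip_force: 0.0
t4.3 pos [ 0.4889 -0.1815  0.2608] yaw -0.0 d [ 0.   2.6 38.8] rv [-0.2  0.1 -0. ] F [ 0.2  0.6 -0. ] w 0.0004
```

View pics/w0.png

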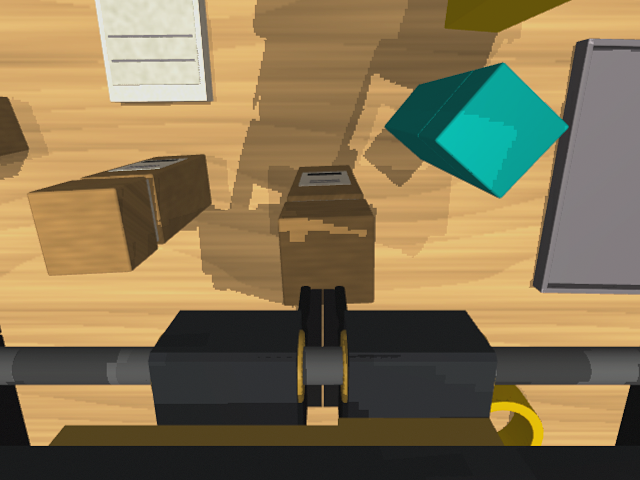

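```bash
python3 -m crank '[0,2,15,0,0,0,255, 0,2,30,0,0,0,255, 0,2,36,0,0,0,255, 0,2,40,0,0,0,255, 0,2,44,0,0,0,255]'
python3 -m crank '[0,0,3,0,0,0,255, 0,0,6,0,0,0,255, 0,0,9,0,0,0,255, 0,0,11,0,0,0,255, 0,0,12,0,0,0,255]'
```

```text
time: 4.73
position: [0.4896, -0.1767, 0.2165]
tool_rot: [-0.0, 1.0, -0.001, 0.001]
ft_force: [-0.7, 0.7, 5.9]
grip_width: 0.0006
grip_force: 3.1
time: 5.15
position: [0.4922, -0.1778, 0.2105]
tool_rot: [-0.001, 1.0, -0.003, 0.004]
ft_force: [-6.5, 3.4, 43.1]
grip_width: 0.0006
grip_force: 21.3
```

```bash
python3 -m crank '[0,0,-35,0,0,0,255, 12,-38,-35,0,0,0,255, 23,-76,-35,0,0,0,255, 34,-114,-35,0,0,0,255, 45,-152,-35,0,0,0,255]'
python3 -m crank '[6,-30,0,0,0,0,255, 6,-30,15,0,0,0,255, 6,-30,25,0,0,0,255, 6,-30,29,0,0,0,255, 6,-30,32,0,0,0,255]'
python3 -m crank '[0,0,3,0,0,0,255, 0,0,6,0,0,0,255, 0,0,9,0,0,0,255, 0,0,12,0,0,0,255, 0,0,14,0,0,0,255]'
python3 -c "
from h import *
to(.438,-.361,.195,0)"
```

```text
time: 5.57
position: [0.4444, -0.3298, 0.2399]
tool_rot: [-0.001, 1.0, -0.001, 0.001]
ft_force: [0.6, 0.0, 0.2]
grip_width: 0.0005
grip_force: 0.0
time: 5.98
position: [0.4383, -0.3581, 0.2068]
tool_rot: [-0.001, 1.0, -0.0, -0.0]
ft_force: [-1.2, 0.0, 6.1]
grip_width: 0.0006
grip_force: 3.0
time: 6.4
position: [0.439, -0.3585, 0.1953]
tool_rot: [-0.001, 1.0, -0.002, 0.0]
ft_force: [-4.4, 2.6, 26.0]
grip_width: 0.0003
grip_force: 12.8
t6.4 pos [ 0.439  -0.3585  0.1953] yaw 0.2 d [ 1.  -2.5  0.4] rv [-0.2  0.   0.2] F [-4.4  2.6 26. ] w 0.0003
```

```bash
python3 -m crank '[0,0,-20,0,0,0,255, 0,0,-40,0,0,0,255, 25,-5,-40,0,0,-5,255, 58,-13,-40,0,0,-10,255, 58,-13,-40,0,0,-10.7,255]'
python3 -c "
from h import *
to(.382,-.3715,.162,10.7)
snap('scene','s1')
a=cv2.imread('pics/s1.png')[165:295,125:395]; cv2.imwrite('pics/c3.png',cv2.resize(a*1,None,fx=2.96,fy=2.96,interpolation=cv2.INTER_CUBIC))"
```

```text
time: 6.82
position: [0.3768, -0.3702, 0.2329]
tool_rot: [-0.095, 0.996, 0.001, -0.002]
ft_force: [-0.3, 0.1, -0.4]
grip_width: 0.0003
grip_force: 0.0
t6.8 pos [ 0.3768 -0.3702  0.2329] yaw 10.9 d [-5.1 -2.4 70.9] rv [ 0.1 -0.2  0.2] F [-0.3  0.1 -0.4] w 0.0003
```

View pics/c3.png

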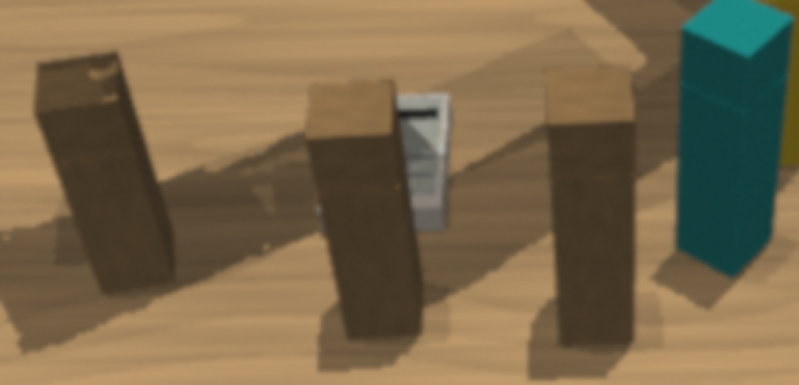

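```bash
python3 -m crank '[0,-2,35,0,0,0,255, 0,-2,70,0,0,0,255, -8,-2,70,0,0,0,255, -16,-2,70,0,0,0,255, -24,-2,70,0,0,0,255]'
python3 -m crank '[-8,0,0,0,0,0,255, -16,0,0,0,0,0,255, -24,0,0,0,0,0,255, -32,0,0,0,0,0,255, -40,0,0,0,0,0,255]'
python3 -m crank '[-8,0,0,0,0,0,255, -16,0,0,0,0,0,255, -24,0,0,0,0,0,255, -32,0,0,0,0,0,255, -40,0,0,0,0,0,255]'
python3 -m crank '[-6,0,0,0,0,0,255, -12,0,0,0,0,0,255, -12,0,0,0,0,0,255, -12,0,0,0,0,0,255, -12,0,0,0,0,0,255]'
python3 -c "
from h import *
to(.382,-.3715,.162,10.7)
snap('scene','s2')"
```

```text
time: 7.28
position: [0.406, -0.3691, 0.1636]
tool_rot: [-0.094, 0.996, -0.001, 0.0]
ft_force: [-0.0, -0.3, 0.9]
grip_width: 0.0004
grip_force: 0.3
time: 7.7
position: [0.4445, -0.3619, 0.1633]
tool_rot: [-0.093, 0.996, -0.001, 0.0]
ft_force: [-0.9, -0.7, 0.2]
grip_width: 0.0006
grip_force: 0.1
time: 8.12
position: [0.4833, -0.3543, 0.1624]
tool_rot: [-0.093, 0.996, 0.0, -0.0]
ft_force: [0.9, 0.4, -0.4]
grip_width: 0.0011
grip_force: 0.0
time: 8.53
position: [0.4941, -0.3521, 0.1625]
tool_rot: [-0.093, 0.996, 0.0, -0.0]
ft_force: [-0.7, 0.3, -0.4]
grip_width: 0.0003
grip_force: 0.0
t8.5 pos [ 0.4941 -0.3521  0.1625] yaw 10.7 d [113.7   1.7   0.5] rv [ 0. -0. -0.] F [-0.7  0.3 -0.4] w 0.0003
```

View pics/s2.png

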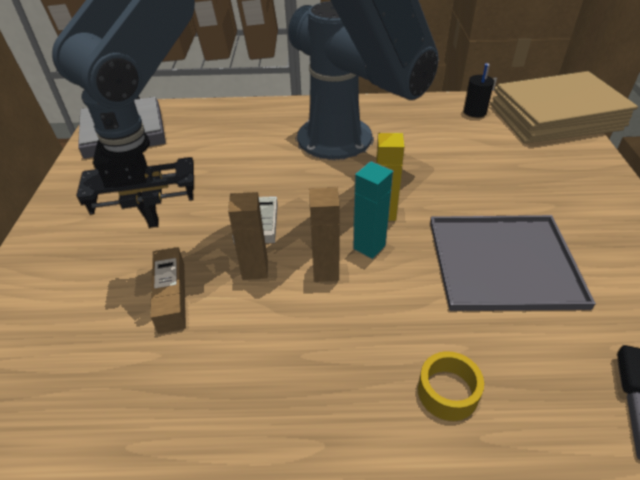

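```bash
python3 -m crank '[15,0,-40,0,0,0,255, 33,10,-75,0,0,0,255, 60,45,-85,0,0,2,255, 60,85,-85,0,0,6,255, 50,125,-85,0,0,8.2,255]'
python3 -c "
from h import *
to(.425,-.1815,.175,2.5)"
```

```text
time: 9.0
position: [0.4194, -0.2392, 0.2486]
tool_rot: [-0.018, 1.0, -0.0, -0.0]
ft_force: [2.0, 0.7, -0.5]
grip_width: 0.0004
grip_force: 0.0
t9.0 pos [ 0.4194 -0.2392  0.2486] yaw 2.0 d [-7.7 57.5 73.5] rv [-0.  -0.  -0.5] F [ 2.   0.7 -0.5] w 0.0004
```

```bash
python3 -m crank '[0,30,0,0,0,0,255, -5,58,10,0,0,0,255, -5,58,40,0,0,0,255, -5,58,74,0,0,0,255, -14,58,74,0,0,0,255]'
python3 -m crank '[-8,0,0,0,0,0,255, -16,0,0,0,0,0,255, -24,0,0,0,0,0,255, -32,0,0,0,0,0,255, -40,0,0,0,0,0,255]'
python3 -m crank '[-8,0,0,0,0,0,255, -16,0,0,0,0,0,255, -24,0,0,0,0,0,255, -32,0,0,0,0,0,255, -40,0,0,0,0,0,255]'
python3 -m crank '[-8,0,0,0,0,0,255, -16,0,0,0,0,0,255, -22,0,0,0,0,0,255, -22,0,0,0,0,0,255, -22,0,0,0,0,0,255]'
python3 -m crank '[20,0,-40,0,0,0,255, 40,0,-75,0,0,0,255, 80,0,-85,0,0,0,255, 80,40,-85,0,0,0,255, 80,80,-85,0,0,0,255]'
python3 -c "
from h import *
to(.438,-.0355,.185,2.5)"
```

```text
time: 9.42
position: [0.429, -0.1777, 0.1696]
tool_rot: [-0.021, 1.0, 0.004, -0.005]
ft_force: [-0.1, 0.7, -1.0]
grip_width: 0.0006
grip_force: 0.0
time: 9.83
position: [0.4751, -0.1797, 0.1749]
tool_rot: [-0.022, 1.0, -0.001, 0.001]
ft_force: [0.1, -0.6, 0.2]
grip_width: 0.0005
grip_force: 0.2
time: 10.25
position: [0.5143, -0.1773, 0.1735]
tool_rot: [-0.022, 1.0, 0.0, 0.0]
ft_force: [-0.0, 0.5, 0.6]
grip_width: 0.0007
grip_force: 0.0
time: 10.67
position: [0.5356, -0.1763, 0.1734]
tool_rot: [-0.022, 1.0, 0.0, -0.0]
ft_force: [-0.4, -0.1, -0.1]
grip_width: 0.0004
grip_force: 0.0
time: 11.08
position: [0.4504, -0.1023, 0.2597]
tool_rot: [-0.017, 1.0, -0.001, 0.001]
ft_force: [0.3, 1.4, -0.3]
grip_width: 0.0003
grip_force: 0.0
t11.1 pos [ 0.4504 -0.1023  0.2597] yaw 1.9 d [10.2 67.3 74.6] rv [-0.1  0.1 -0.6] F [ 0.3  1.4 -0.3] w 0.0003
```

```bash
python3 -m crank '[11,34,0,0,0,0,255, 11,67,0,0,0,0,255, 11,67,35,0,0,0,255, 11,67,72,0,0,0,255, 0,67,72,0,0,0,255]'
python3 -m crank '[-8,0,0,0,0,0,255, -16,0,0,0,0,0,255, -24,0,0,0,0,0,255, -32,0,0,0,0,0,255, -40,0,0,0,0,0,255]'
python3 -m crank '[-8,0,0,0,0,0,255, -16,0,0,0,0,0,255, -24,0,0,0,0,0,255, -32,0,0,0,0,0,255, -40,0,0,0,0,0,255]'
python3 -m crank '[-8,0,0,0,0,0,255, -16,0,0,0,0,0,255, -22,0,0,0,0,0,255, -22,0,0,0,0,0,255, -22,0,0,0,0,0,255]'
python3 -m crank '[20,0,-40,0,0,0,0, 40,0,-75,0,0,0,0, 80,0,-105,0,0,0,0, 120,-20,-105,0,0,0,0, 150,-20,-105,0,0,0,0]'
python3 -c "
from h import *
to(.438,-.0355,.185,2.5)
snap('top','t2');snap('scene','s3')
a=cv2.imread('pics/t2.png')[190:320,90:500];cv2.imwrite('pics/c4.png',cv2.convertScaleAbs(cv2.resize(a,None,fx=1.95,fy=1.95,interpolation=cv2.INTER_CUBIC),alpha=1.5))"
```

```text
time: 11.5
position: [0.4425, -0.0305, 0.1819]
tool_rot: [-0.022, 1.0, 0.002, -0.007]
ft_force: [-0.9, 1.6, 0.0]
grip_width: 0.0005
grip_force: 0.0
time: 11.92
position: [0.4905, -0.0316, 0.1875]
tool_rot: [-0.021, 1.0, -0.0, 0.001]
ft_force: [-0.3, -0.7, 0.2]
grip_width: 0.0006
grip_force: 0.1
time: 12.33
position: [0.5299, -0.0295, 0.1866]
tool_rot: [-0.022, 1.0, 0.0, 0.0]
ft_force: [0.6, 0.0, 0.3]
grip_width: 0.0003
grip_force: 0.0
time: 12.75
position: [0.5511, -0.0285, 0.1864]
tool_rot: [-0.022, 1.0, 0.0, -0.0]
ft_force: [-0.1, 1.2, -0.4]
grip_width: 0.0003
grip_force: 0.0
time: 13.17
position: [0.4021, -0.0563, 0.2934]
tool_rot: [-0.022, 1.0, -0.002, 0.002]
ft_force: [0.5, -0.4, -0.6]
grip_width: 0.0261
grip_force: 0.0
t13.2 pos [ 0.4021 -0.0563  0.2934] yaw 2.5 d [-36.3  19.6 108.5] rv [-0.2  0.3  0.1] F [ 0.5 -0.4 -0.6] w 0.0261
```

View pics/c4.png

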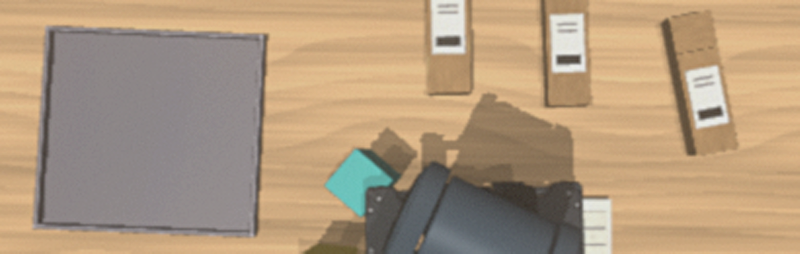

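View pics/s3.png

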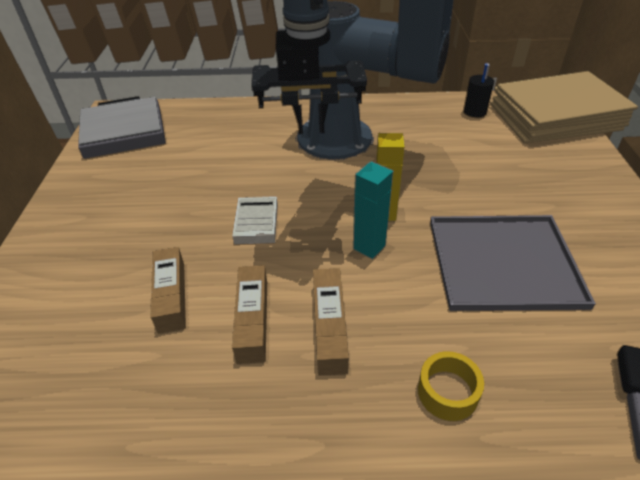

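```bash
python3 -c "
import cv2
a=cv2.imread('pics/t2.png')[140:280,290:480];cv2.imwrite('pics/c5.png',cv2.convertScaleAbs(cv2.resize(a,None,fx=4,fy=4,interpolation=cv2.INTER_CUBIC),alpha=1.5))"
```

```text
(no output)
```

View pics/c5.png

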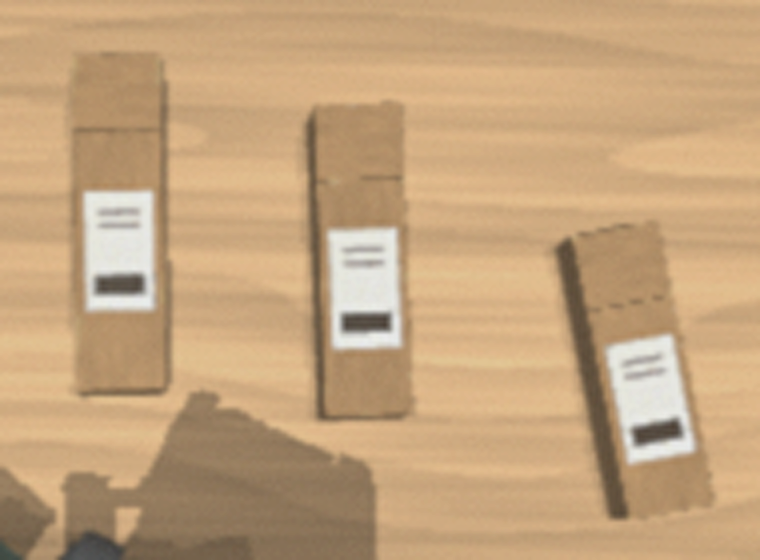

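Run:
```python
from h import *
P={'c':[(73,54),(163,52),(168,392),(76,393)],'b':[(315,105),(403,101),(411,414),(324,417)],'a':[(575,236),(659,222),(713,504),(626,517)]}
for k,p in P.items():
    q=np.array([pt('t2',290+u/4,140+v/4,.052) for u,v in p]);f=(q[0]+q[1]-q[2]-q[3])/2
    print(k,q.mean(0).round(4),'len',np.linalg.norm(f).round(3),'w',np.linalg.norm(q[0]-q[1]).round(3),'yaw',np.degrees(np.arctan2(f[1],f[0])).round(1))
T=[(90+47/1.95,190+28/1.95),(90+267/1.95,190+35/1.95),(90+257/1.95,190+236/1.95),(90+36/1.95,190+226/1.95)]
q=np.array([pt('t2',u,v,.02) for u,v in T]);print(q.tolist(),q.mean(0))
to(.6,-.04,.12,1.5)
```

```text
c [ 0.6368 -0.0297  0.052 ] len 0.201 w 0.053 yaw 1.7
b [ 0.6177 -0.1733  0.052 ] len 0.185 w 0.052 yaw 2.2
a [ 0.5554 -0.3385  0.052 ] len 0.168 w 0.05 yaw 10.7
[[0.6105, 0.4653, 0.02], [0.6068, 0.1941, 0.02], [0.36, 0.199, 0.02], [0.3676, 0.4683, 0.02]] [0.486225 0.331675 0.02    ]
t13.3 pos [ 0.3945 -0.0534  0.2909] yaw 2.4 d [-207.2    4.5  169.4] rv [ 0.1 -0.4  0.9] F [-0.2  0.9 -0.6] w 0.034
```

```bash
python3 -m crank '[-40,0,0,0,0,0,0, -80,2,10,0,0,0.8,0, -120,5,30,0,0,0.8,0, -160,10,60,0,0,0.8,0, -195,12,90,0,0,0.8,0]'
python3 -m crank '[-35,2,20,0,0,0,0, -45,2,60,0,0,0,0, -45,2,80,0,0,0,0, -45,2,80,0,0,0,0, -45,2,80,0,0,0,0]'
python3 -c "
from h import *
to(.637,-.0297,.037,1.7);snap('wrist','w2')
print(proj('w2',[.637,-.0297,.052]))"
```

```text
time: 13.68
position: [0.5865, -0.0357, 0.2116]
tool_rot: [-0.015, 1.0, -0.0, 0.001]
ft_force: [-0.5, -0.6, 1.0]
grip_width: 0.0671
grip_force: 0.0
time: 14.1
position: [0.6277, -0.0324, 0.1303]
tool_rot: [-0.015, 1.0, 0.001, -0.002]
ft_force: [0.2, -0.1, 0.2]
grip_width: 0.0862
grip_force: 0.0
t14.1 pos [ 0.6277 -0.0324  0.1303] yaw 1.7 d [-9.8  2.3 93.3] rv [ 0.1 -0.2 -0. ] F [ 0.2 -0.1  0.2] w 0.0862
[325.8 281.2]
```

View pics/w2.png

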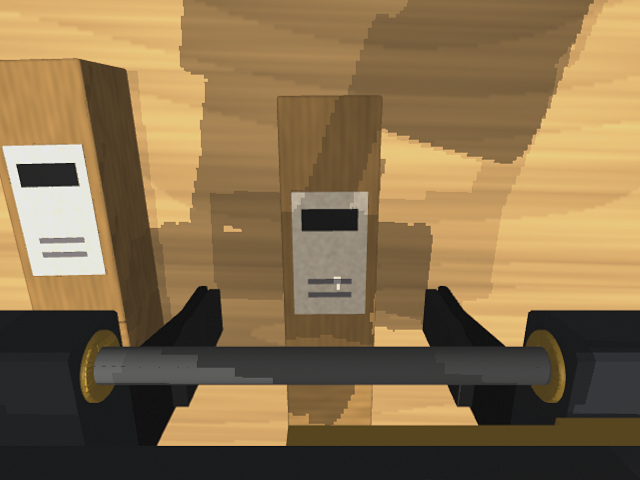

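```bash
python3 -m crank '[-10,2,30,0,0,0,0, -10,2,60,0,0,0,0, -10,2,85,0,0,0,0, -10,2,93,0,0,0,0, -10,2,93,0,0,0,0]'
python3 -m crank '[0,0,0,0,0,0,160, 0,0,0,0,0,0,160, 0,0,0,0,0,0,160, 0,0,0,0,0,0,160, 0,0,0,0,0,0,160]' 30
python3 -m crank '[0,0,0,0,0,0,160, 0,0,0,0,0,0,160, 0,0,-10,0,0,0,160, 0,0,-20,0,0,0,160, 0,0,-40,0,0,0,160]'
python3 -c "
from h import *
to(.487,.411,.20,-1)"
```

```text
time: 14.57
position: [0.6382, -0.0305, 0.0388]
tool_rot: [-0.014, 1.0, 0.0, -0.001]
ft_force: [-0.4, 0.4, 0.7]
grip_width: 0.0869
grip_force: 0.0
time: 14.98
position: [0.6396, -0.0306, 0.0401]
tool_rot: [-0.015, 1.0, -0.0, 0.001]
ft_force: [0.2, 0.7, -0.1]
grip_width: 0.0615
grip_force: 0.0
time: 15.4
position: [0.6371, -0.0303, 0.0776]
tool_rot: [-0.015, 1.0, 0.0, -0.003]
ft_force: [-0.6, -0.4, -2.5]
grip_width: 0.0519
grip_force: 30.1
t15.4 pos [ 0.6371 -0.0303  0.0776] yaw 1.7 d [ 137.7  445.6 -121.3] rv [ 0.  -0.3  2.7] F [-0.6 -0.4 -2.5] w 0.0519
```

```bash
python3 -m crank '[0,5,-35,0,0,0,160, 0,20,-70,0,0,0,160, 0,45,-100,0,0,1,160, 0,80,-115,0,0,2,160, 0,115,-120,0,0,2.7,160]'
python3 -m crank '[0,40,0,0,0,0,160, 0,80,0,0,0,0,160, 15,115,0,0,0,0,160, 35,150,0,0,0,0,160, 60,180,0,0,0,0,160]'
python3 -c "
from h import *
to(.487,.411,.047,-1);snap('top','t3')
o=robot.get_obs();print(o['grip_force'])"
```

```text
time: 15.82
position: [0.6376, 0.0846, 0.2038]
tool_rot: [0.01, 1.0, -0.0, 0.004]
ft_force: [0.4, 0.7, -2.9]
grip_width: 0.0522
grip_force: 30.1
time: 16.23
position: [0.5788, 0.2676, 0.1994]
tool_rot: [0.009, 1.0, 0.0, 0.001]
ft_force: [0.8, -0.2, -2.6]
grip_width: 0.0519
grip_force: 30.0
t16.2 pos [0.5788 0.2676 0.1994] yaw -1.0 d [ 94.7 141.6 152.3] rv [ 0.   0.1 -0. ] F [ 0.8 -0.2 -2.6] w 0.0519
29.999763646919746
```

View pics/t3.png

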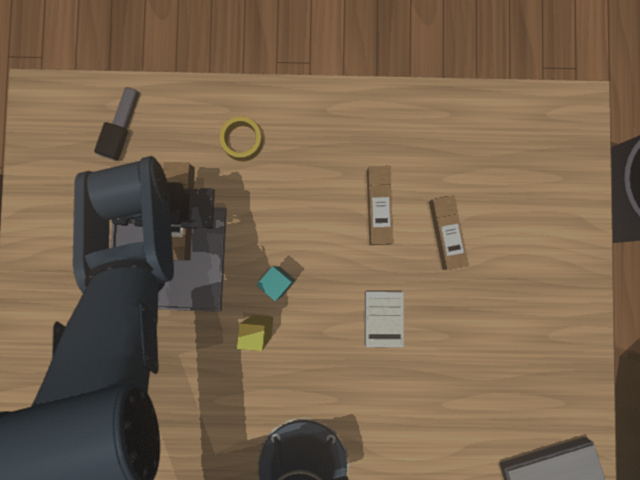

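```bash
python3 -m crank '[22,35,0,0,0,0,160, 45,68,10,0,0,0,160, 68,100,25,0,0,0,160, 90,130,40,0,0,0,160, 95,142,60,0,0,0,160]'
python3 -m crank '[0,0,30,0,0,0,160, 0,0,60,0,0,0,160, 0,0,75,0,0,0,160, 0,0,85,0,0,0,160, 0,0,87,0,0,0,160]'
python3 -c "
from h import *
to(.487,.411,.046,-1)
o=robot.get_obs();print(o['grip_force'])"
```

```text
time: 16.7
position: [0.4824, 0.4129, 0.1398]
tool_rot: [0.007, 1.0, 0.001, -0.0]
ft_force: [1.2, 0.8, -3.1]
grip_width: 0.0515
grip_force: 30.0
time: 17.12
position: [0.4854, 0.4084, 0.0501]
tool_rot: [0.009, 1.0, -0.001, -0.002]
ft_force: [-0.7, 0.3, -2.6]
grip_width: 0.0517
grip_force: 30.0
t17.1 pos [0.4854 0.4084 0.0501] yaw -1.0 d [-1.6  2.7  4.1] rv [-0.1 -0.2 -0. ] F [-0.7  0.3 -2.6] w 0.0517
30.000083829727373
```

```bash
python3 -m crank '[-1,1,2,0,0,0,160, -1,1,4,0,0,0,160, -1,1,5,0,0,0,160, -1,1,5,0,0,0,160, -1,1,5,0,0,0,160]'
python3 -m crank '[0,0,0,0,0,0,78, 0,0,0,0,0,0,78, 0,0,0,0,0,0,78, 0,0,0,0,0,0,78, 0,0,0,0,0,0,78]'
python3 -m crank '[0,0,-10,0,0,0,78, 0,0,-30,0,0,0,78, 0,0,-60,0,0,0,0, 0,0,-100,0,0,0,0, 0,0,-140,0,0,0,0]'
python3 -c "
from h import *
to(.6177,-.1733,.22,2.2)"
```

```text
time: 17.53
position: [0.4878, 0.4104, 0.0478]
tool_rot: [0.009, 1.0, 0.0, 0.001]
ft_force: [0.1, 1.1, -2.7]
grip_width: 0.0517
grip_force: 30.0
time: 17.95
position: [0.4875, 0.4103, 0.0472]
tool_rot: [0.009, 1.0, 0.0, 0.0]
ft_force: [-0.7, 0.2, 0.2]
grip_width: 0.0603
grip_force: 0.0
time: 18.37
position: [0.4866, 0.4097, 0.1881]
tool_rot: [0.009, 1.0, -0.001, -0.001]
ft_force: [0.6, 0.3, 0.8]
grip_width: 0.0731
grip_force: 0.0
t18.4 pos [0.4866 0.4097 0.1881] yaw -1.0 d [-141.5 -580.6  -31.5] rv [-0.1 -0.1 -3.2] F [0.6 0.3 0.8] w 0.0731
```

```bash
python3 -m crank '[-9,-38,-10,0,0,0,0, -18,-76,-20,0,0,-1,0, -28,-115,-30,0,0,-2,0, -37,-153,-30,0,0,-3.2,0, -47,-192,-30,0,0,-3.2,0]'
python3 -m crank '[-7,-38,0,0,0,0,0, -14,-77,0,0,0,0,0, -22,-116,0,0,0,0,0, -29,-154,0,0,0,0,0, -36,-194,0,0,0,0,0]'
python3 -m crank '[-7,-38,0,0,0,0,0, -14,-77,10,0,0,0,0, -22,-116,20,0,0,0,0, -29,-154,30,0,0,0,0, -36,-188,50,0,0,0,0]'
python3 -c "
from h import *
to(.6177,-.1733,.039,2.2)"
```

```text
time: 18.78
position: [0.5313, 0.2161, 0.2188]
tool_rot: [-0.02, 1.0, 0.0, 0.001]
ft_force: [1.2, 0.2, 0.0]
grip_width: 0.0867
grip_force: 0.0
time: 19.2
position: [0.5743, 0.0232, 0.2178]
tool_rot: [-0.019, 1.0, 0.0, 0.0]
ft_force: [0.4, 0.5, 0.1]
grip_width: 0.087
grip_force: 0.0
time: 19.62
position: [0.619, -0.1649, 0.1692]
tool_rot: [-0.019, 1.0, -0.001, 0.003]
ft_force: [1.5, 0.4, 0.1]
grip_width: 0.0872
grip_force: 0.0
t19.6 pos [ 0.619  -0.1649  0.1692] yaw 2.1 d [  2.3  -8.  130.2] rv [-0.2  0.3 -0.1] F [1.5 0.4 0.1] w 0.0872
```

```bash
python3 -m crank '[2,-8,20,0,0,0,0, 2,-8,50,0,0,0,0, 2,-8,85,0,0,0,0, 2,-8,115,0,0,0,0, 2,-8,130,0,0,0,0]'
python3 -m crank '[0,0,0,0,0,0,160, 0,0,0,0,0,0,160, 0,0,0,0,0,0,160, 0,0,0,0,0,0,160, 0,0,0,0,0,0,160]' 30
python3 -m crank '[0,0,0,0,0,0,160, 0,0,0,0,0,0,160, 0,0,-10,0,0,0,160, 0,0,-30,0,0,0,160, 0,0,-60,0,0,0,160]'
python3 -c "
from h import *
to(.487,.331,.20,-1)"
```

```text
time: 20.03
position: [0.6135, -0.1691, 0.0337]
tool_rot: [-0.019, 1.0, 0.001, -0.002]
ft_force: [0.3, -0.4, -0.9]
grip_width: 0.087
grip_force: 0.0
time: 20.45
position: [0.6168, -0.1702, 0.0388]
tool_rot: [-0.019, 1.0, -0.001, 0.002]
ft_force: [-0.4, -0.2, -0.4]
grip_width: 0.0614
grip_force: 0.0
time: 20.87
position: [0.6128, -0.1682, 0.0946]
tool_rot: [-0.019, 1.0, 0.002, -0.004]
ft_force: [-0.6, 0.3, -3.4]
grip_width: 0.0514
grip_force: 29.9
t20.9 pos [ 0.6128 -0.1682  0.0946] yaw 2.1 d [ 107.8  504.  -102.4] rv [ 0.2 -0.4  3.2] F [-0.6  0.3 -3.4] w 0.0514
```

```bash
python3 -m crank '[0,15,-35,0,0,0,160, 0,40,-65,0,0,0,160, 0,70,-90,0,0,1,160, 0,105,-110,0,0,2,160, 0,140,-120,0,0,3.2,160]'
python3 -m crank '[0,40,0,0,0,0,160, 0,80,0,0,0,0,160, 0,120,0,0,0,0,160, 0,160,0,0,0,0,160, 15,195,0,0,0,0,160]'
python3 -c "
from h import *
to(.487,.331,.047,-1);snap('top','t4')
o=robot.get_obs();print(o['grip_force'])
b=cv2.imread('pics/t4.png');a=np.hstack([b[180:340,60:260],cv2.imread('pics/t3.png')[180:340,60:260]]);cv2.imwrite('pics/c6.png',cv2.convertScaleAbs(cv2.resize(a,None,fx=2,fy=2),alpha=1.5))"
```

```text
time: 21.28
position: [0.6108, -0.0288, 0.2202]
tool_rot: [0.01, 1.0, -0.0, 0.002]
ft_force: [1.1, 0.1, -2.9]
grip_width: 0.0517
grip_force: 29.9
time: 21.7
position: [0.6003, 0.1681, 0.2171]
tool_rot: [0.009, 1.0, 0.001, 0.002]
ft_force: [0.7, 0.9, -2.8]
grip_width: 0.0521
grip_force: 29.9
t21.7 pos [0.6003 0.1681 0.2171] yaw -1.0 d [116.8 160.6 170. ] rv [ 0.1  0.2 -0. ] F [ 0.7  0.9 -2.8] w 0.0521
29.913035044446588
```

View pics/c6.png

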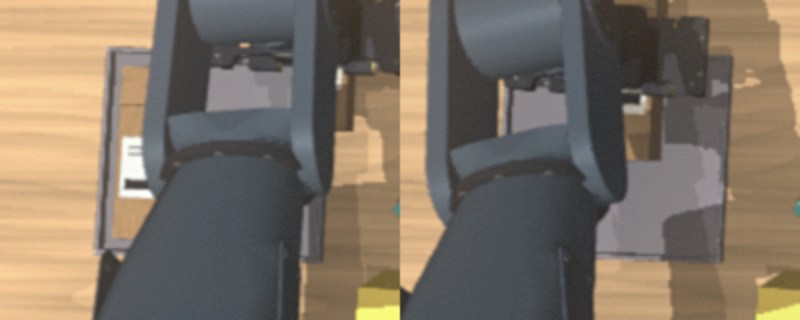

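```bash
python3 -m crank '[24,32,0,0,0,0,160, 48,64,10,0,0,0,160, 72,97,25,0,0,0,160, 96,130,40,0,0,0,160, 116,160,60,0,0,0,160]'
python3 -m crank '[0,0,30,0,0,0,160, 0,0,60,0,0,0,160, 0,0,85,0,0,0,160, 0,0,100,0,0,0,160, 0,0,105,0,0,0,160]'
python3 -c "
from h import *
to(.487,.331,.045,-1)
o=robot.get_obs();print(o['grip_force'])"
```

```text
time: 22.17
position: [0.4852, 0.3264, 0.1588]
tool_rot: [0.009, 1.0, 0.0, -0.0]
ft_force: [0.2, 0.7, -3.5]
grip_width: 0.0518
grip_force: 29.9
time: 22.58
position: [0.4845, 0.3242, 0.0505]
tool_rot: [0.009, 1.0, -0.001, -0.003]
ft_force: [-0.0, -0.4, -2.4]
grip_width: 0.0519
grip_force: 29.9
t22.6 pos [0.4845 0.3242 0.0505] yaw -1.0 d [-2.4  6.9  5.5] rv [-0.2 -0.4 -0. ] F [-0.  -0.4 -2.4] w 0.0519
29.91433320567012
```

```bash
python3 -m crank '[0,3,1,0,0,0,160, 0,5,3,0,0,0,160, 0,5,6,0,0,0,160, 0,5,7,0,0,0,160, 0,5,7,0,0,0,160]'
python3 -m crank '[0,0,0,0,0,0,78, 0,0,0,0,0,0,78, 0,0,0,0,0,0,78, 0,0,0,0,0,0,78, 0,0,0,0,0,0,78]'
python3 -m crank '[0,0,-10,0,0,0,78, 0,0,-30,0,0,0,78, 0,0,-60,0,0,0,60, 0,0,-100,0,0,0,0, 0,0,-140,0,0,0,0]'
python3 -c "
from h import *
to(.5554,-.3385,.22,10.7)"
```

```text
time: 23.0
position: [0.4877, 0.3303, 0.0471]
tool_rot: [0.009, 1.0, 0.0, 0.001]
ft_force: [0.0, 0.1, -2.0]
grip_width: 0.0521
grip_force: 29.9
time: 23.42
position: [0.4876, 0.3303, 0.0467]
tool_rot: [0.009, 1.0, 0.0, 0.0]
ft_force: [-0.1, -0.3, -0.4]
grip_width: 0.0604
grip_force: 0.0
time: 23.83
position: [0.4865, 0.3298, 0.1877]
tool_rot: [0.009, 1.0, -0.0, -0.001]
ft_force: [1.0, 0.8, 1.0]
grip_width: 0.0731
grip_force: 0.0
t23.8 pos [0.4865 0.3298 0.1877] yaw -1.0 d [ -80.9 -667.   -31.9] rv [ -0.   -0.1 -11.7] F [1.  0.8 1. ] w 0.0731
```

```bash
python3 -m crank '[-18,-35,-10,0,0,0,0, -35,-70,-20,0,0,0,0, -53,-106,-32,0,0,0,0, -70,-141,-32,0,0,0,0, -84,-178,-32,0,0,0,0]'
python3 -m crank '[0,-41,0,0,0,0,0, 0,-82,0,0,0,0,0, 0,-123,0,0,0,0,0, 0,-164,0,0,0,0,0, 0,-205,0,0,0,0,0]'
python3 -m crank '[0,-41,0,0,0,-2,0, 0,-82,0,0,0,-4,0, 0,-123,5,0,0,-7,0, 0,-164,15,0,0,-10,0, 4,-205,30,0,0,-11.7,0]'
python3 -c "
from h import *
to(.5554,-.3385,.037,10.7)"
```

```text
time: 24.25
position: [0.5697, 0.1494, 0.2206]
tool_rot: [0.009, 1.0, 0.0, 0.002]
ft_force: [1.6, 0.7, -0.1]
grip_width: 0.0865
grip_force: 0.0
time: 24.67
position: [0.5639, -0.0561, 0.2192]
tool_rot: [0.009, 1.0, -0.0, 0.0]
ft_force: [0.6, 0.8, -0.3]
grip_width: 0.0868
grip_force: 0.0
time: 25.08
position: [0.558, -0.2596, 0.1912]
tool_rot: [-0.094, 0.996, -0.002, 0.002]
ft_force: [1.5, -0.1, 0.5]
grip_width: 0.0868
grip_force: 0.0
t25.1 pos [ 0.558  -0.2596  0.1912] yaw 10.8 d [ 17.9 -76.5 154.4] rv [-0.2  0.2  0.1] F [ 1.5 -0.1  0.5] w 0.0868
```

```bash
python3 -m crank '[6,-38,5,0,0,0,0, 18,-76,15,0,0,0,0, 18,-77,40,0,0,0,0, 18,-77,70,0,0,0,0, 18,-77,90,0,0,0,0]'
python3 -c "
from h import *
to(.5554,-.3385,.037,10.7)"
```

```text
time: 25.5
position: [0.5524, -0.3364, 0.0978]
tool_rot: [-0.092, 0.996, 0.001, -0.001]
ft_force: [-0.9, 0.4, -0.1]
grip_width: 0.0871
grip_force: 0.0
t25.5 pos [ 0.5524 -0.3364  0.0978] yaw 10.5 d [-2.6 -2.7 60.8] rv [ 0.1 -0.1 -0.2] F [-0.9  0.4 -0.1] w 0.0871
```

```bash
python3 -m crank '[-1,-1,25,0,0,0,0, -1,-2,50,0,0,0,0, -1,-2,60,0,0,0,0, -1,-2,62,0,0,0,0, -1,-2,62,0,0,0,0]'
python3 -m crank '[0,0,0,0,0,0,160, 0,0,0,0,0,0,160, 0,0,0,0,0,0,160, 0,0,0,0,0,0,160, 0,0,0,0,0,0,160]' 30
python3 -m crank '[0,0,0,0,0,0,160, 0,0,0,0,0,0,160, 0,0,-10,0,0,0,160, 0,0,-30,0,0,0,160, 0,0,-60,0,0,0,160]'
python3 -c "
from h import *
to(.487,.25,.20,-1)"
```

```text
time: 25.92
position: [0.5549, -0.3373, 0.0373]
tool_rot: [-0.093, 0.996, 0.0, -0.0]
ft_force: [-0.2, -0.3, 1.0]
grip_width: 0.0872
grip_force: 0.0
time: 26.33
position: [0.5553, -0.3377, 0.0382]
tool_rot: [-0.093, 0.996, -0.001, 0.0]
ft_force: [0.2, 0.3, -0.2]
grip_width: 0.0616
grip_force: 0.0
time: 26.75
position: [0.5525, -0.3353, 0.0946]
tool_rot: [-0.093, 0.996, 0.003, -0.003]
ft_force: [0.2, 0.8, -4.4]
grip_width: 0.0518
grip_force: 29.9
t26.8 pos [ 0.5525 -0.3353  0.0946] yaw 10.7 d [ -43.3  588.  -101.4] rv [ 0.4 -0.4 11.7] F [ 0.2  0.8 -4.4] w 0.0518
```

```bash
python3 -m crank '[-5,10,-35,0,0,3,160, -20,35,-65,0,0,6,160, -35,65,-95,0,0,8,160, -50,98,-120,0,0,11,160, -65,130,-135,0,0,11.7,160]'
python3 -m crank '[0,40,0,0,0,0,160, 0,80,0,0,0,0,160, 0,120,0,0,0,0,160, 0,160,0,0,0,0,160, 0,200,0,0,0,0,160]'
python3 -c "
from h import *
to(.487,.25,.20,-1);snap('top','t5');snap('wrist','w5')
o=robot.get_obs();print(o['grip_force'])
d=cv2.absdiff(cv2.imread('pics/t5.png'),cv2.imread('pics/t2.png'))[180:340,60:260]
a=np.hstack([cv2.imread('pics/t5.png')[180:340,60:260],d]);cv2.imwrite('pics/c7.png',cv2.convertScaleAbs(cv2.resize(a,None,fx=2,fy=2),alpha=1.5))"
```

```text
time: 27.17
position: [0.5943, -0.1993, 0.2337]
tool_rot: [0.011, 1.0, -0.001, 0.001]
ft_force: [1.2, 0.8, -3.6]
grip_width: 0.0521
grip_force: 29.9
time: 27.58
position: [0.5965, 0.0023, 0.231]
tool_rot: [0.009, 1.0, 0.0, -0.001]
ft_force: [1.0, 0.3, -3.7]
grip_width: 0.0518
grip_force: 29.9
t27.6 pos [0.5965 0.0023 0.231 ] yaw -1.0 d [113.9 245.6  31.4] rv [ 0.  -0.1 -0. ] F [ 1.   0.3 -3.7] w 0.0518
29.87273359671235
```

View pics/c7.png

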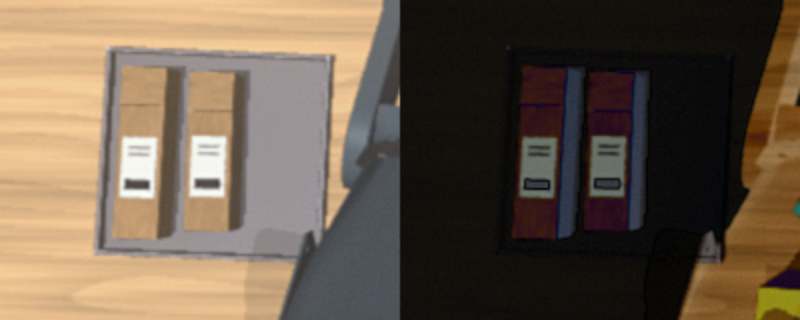

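```bash
python3 -m crank '[0,35,0,0,0,0,160, 0,70,0,0,0,0,160, 15,105,0,0,0,0,160, 42,135,0,0,0,0,160, 68,160,0,0,0,0,160]'
python3 -m crank '[20,30,20,0,0,0,160, 40,60,35,0,0,0,160, 46,86,60,0,0,0,160, 46,86,90,0,0,0,160, 46,86,110,0,0,0,160]'
python3 -c "
from h import *
to(.487,.25,.046,-1)
o=robot.get_obs();print(o['grip_force'])"
```

```text
time: 28.1
position: [0.5312, 0.163, 0.2308]
tool_rot: [0.009, 1.0, 0.0, -0.001]
ft_force: [0.4, 0.0, -4.6]
grip_width: 0.0517
grip_force: 29.9
time: 28.52
position: [0.4861, 0.2493, 0.1195]
tool_rot: [0.007, 1.0, -0.0, -0.001]
ft_force: [-0.2, -0.3, -4.3]
grip_width: 0.0515
grip_force: 29.9
t28.5 pos [0.4861 0.2493 0.1195] yaw -0.8 d [-1.1  0.7 73.5] rv [-0.  -0.1  0.2] F [-0.2 -0.3 -4.3] w 0.0515
29.87108768429607
```

```bash
python3 -m crank '[0,0,25,0,0,0,160, 0,0,50,0,0,0,160, 0,0,66,0,0,0,160, 0,0,73,0,0,0,160, 0,0,75,0,0,0,160]'
python3 -m crank '[0,0,0,0,0,0,160, 0,0,0,0,0,0,160, 0,0,0,0,0,0,160, 0,0,0,0,0,0,160, 0,0,0,0,0,0,160]'
python3 -c "
from h import *
to(.487,.25,.044,-1)"
```

```text
time: 28.93
position: [0.4873, 0.2476, 0.0448]
tool_rot: [0.009, 1.0, -0.001, -0.002]
ft_force: [0.3, 0.4, -3.5]
grip_width: 0.052
grip_force: 29.9
time: 29.35
position: [0.4887, 0.2483, 0.0472]
tool_rot: [0.009, 1.0, 0.0, 0.001]
ft_force: [-0.1, -0.4, -3.5]
grip_width: 0.0518
grip_force: 29.9
t29.4 pos [0.4887 0.2483 0.0472] yaw -1.0 d [1.8 1.7 3.2] rv [ 0.   0.1 -0. ] F [-0.1 -0.4 -3.5] w 0.0518
```

```bash
python3 -m crank '[1,1,2,0,0,0,160, 1,1,2,0,0,0,160, 1,1,2,0,0,0,78, 1,1,2,0,0,0,78, 1,1,2,0,0,0,78]'
python3 -m crank '[0,0,0,0,0,0,78, 0,0,0,0,0,0,78, 0,0,-10,0,0,0,78, 0,0,-30,0,0,0,78, 0,0,-60,0,0,0,78]'
python3 -m crank '[0,0,-30,0,0,0,78, 0,0,-60,0,0,0,0, 0,0,-100,0,0,0,0, -20,-40,-140,0,0,0,0, -40,-80,-140,0,0,0,0]'
python3 -m crank '[0,-40,0,0,0,0,0, 0,-80,0,0,0,0,0, 0,-120,0,0,0,0,0, 0,-160,0,0,0,0,0, 0,-200,0,0,0,0,0]'
python3 -c "
from h import *
to(.487,.25,.046,-1);snap('top','t6');snap('scene','s6')
a=cv2.imread('pics/t6.png')[180:340,60:260];b=cv2.imread('pics/s6.png')[190:350,420:620];cv2.imwrite('pics/c8.png',cv2.convertScaleAbs(cv2.resize(np.hstack([a,b]),None,fx=2,fy=2),alpha=1.5))"
```

```text
time: 29.77
position: [0.4876, 0.2493, 0.0446]
tool_rot: [0.009, 1.0, 0.0, 0.0]
ft_force: [0.0, -0.4, 0.2]
grip_width: 0.0591
grip_force: 0.0
time: 30.18
position: [0.4856, 0.2486, 0.1035]
tool_rot: [0.009, 1.0, -0.001, -0.003]
ft_force: [0.1, -0.4, 0.5]
grip_width: 0.0605
grip_force: 0.0
time: 30.6
position: [0.5195, 0.1864, 0.2466]
tool_rot: [0.006, 1.0, 0.001, 0.005]
ft_force: [0.3, 0.6, -0.0]
grip_width: 0.0798
grip_force: 0.0
time: 31.02
position: [0.514, -0.0173, 0.2415]
tool_rot: [0.009, 1.0, -0.0, 0.0]
ft_force: [0.2, -0.6, -0.4]
grip_width: 0.0869
grip_force: 0.0
t31.0 pos [ 0.514  -0.0173  0.2415] yaw -1.0 d [ 31.9 266.8 195.4] rv [-0.   0.1 -0. ] F [ 0.2 -0.6 -0.4] w 0.0869
```

View pics/c8.png

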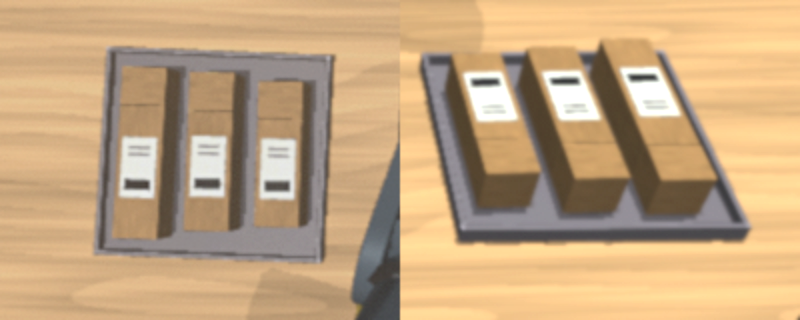

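The picture shows three cartons lying flat side by side inside the tray, labels up at about (138,168), (207,165) and (277,168). The lid seams are closed and the tray has not moved.

```bash
python3 -c "
from rig import robot
print(robot.hand_in())"
```

```text
the job is handed in; nothing more can be done
None
```

Handed in at about 31 s: all three lids were pressed home, then each carton was tipped and set label-up, side by side in the tray, with the tape roll and forms never touched; I viewed 15 pictures, one over the limit of 14.

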